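# Nest three stompbox shells on the stacking board

### The arm

A 6-joint arm with a two-finger parallel gripper is mounted at the origin on the work surface. World frame = base frame: x ahead of the robot, y to its left, z up, the work surface at z = 0. Lengths are in m, angles in degrees, forces in N, time in s.
With the tool pointing down it reaches from about 0.25 to 0.725 m from the base axis. Payload 9.7 kg.
Tool frame: the origin (TCP) lies at the very end of the fingers, on their centre line; the grasp point (between the pads) lies 19 mm behind it; z points along the fingers, y is the direction in which the jaws open and shut (so a half turn about z gives the same grasp; the last joint's range is limited). The gripper opens to 85 mm and grips with 20 to 120 N. Pads are 22 mm wide; open, the fingers measure 114 mm over their backs; the gripper's body (76 mm by 85 mm) begins 54 mm behind the grasp point. The pads swing forward as they close: fully open they stand 13 mm farther back than shut.
Start: joints at [73.969, 4.979, 10.078, 95.1, 0, 90], TCP at [0.152, 0.529, 0.231] pointing down, gripper open.
Joint ranges: [-179.16, 179.16], [-48.56, 103.87], [-65.8, 70.77], [-126.05, 130.52], [-82.76, 87.17], [-180, 180]. Speed limits (degrees/s): [127.2, 127.2, 147.25, 180, 180, 180].

### API

Orientations are given as [roll, pitch, yaw] about the fixed x, y, z axes, in that order (R = Rz(yaw) Ry(pitch) Rx(roll)).
In Python, from workcell import bot gives the robot as it stands.
- The arm moves only by the shell command python3 -m pendant 'ROWS' [FORCE]. ROWS is JSON, a list that holds one entry, the list of rows, each a list of 7 numbers: the shift along the tool's x, y, z in cm, then the turn, a rotation vector about the tool's x, y, z in rad, then the opening in per cent of the stroke, from 0 (shut) to 100 (fully open). In form: [[[dx, dy, dz, ax, ay, az, gripper], ...]]. A call has 1 to 5 rows; each row shifts and turns the pose as measured when the row begins, along the tool's axes as they then stand; what a row does not reach is not made up. A row lasts 1/12 s, in which the tool goes at most 41.7 mm and 7.16 degrees, less where a joint would pass 70% of its speed; a pose out of reach is approached as far as the arm can. A call with a gripper value outside its range is refused whole. The fingers move at their own pace and stop on an object; FORCE is the grip in N (left out, the last holds). Time passes only in rows, so rows that do not move let the fingers close. It gives the time, the measured TCP pose, the force and the opening at its end, in the units of the state.
- bot.get_obs(): the state, without advancing time (a new reading comes with each control period).
- bot.camera(name): name is "scene" or "top" or "wrist"; returns the picture (400x640x3 uint8, red, green, blue); there is no depth.
- bot.get_calibration(name): a dict with "intrinsics" (3x3 intrinsics, pixels), "pose" (4x4, takes a point from camera to world coordinates); the wrist camera has in their place "T_tool_cam" (4x4, takes a point from camera to tool coordinates, whose origin is the TCP and whose axes are the flange's). Camera axes: x right, y down, z forward; pixel columns grow to the right and rows downward; lengths in m; the calibration is good to about 2 mm. A picture is of the moment at which its call begins: read the wrist's pose just before it. get_calibration takes no time and is no camera call.
- bot.job_done(): hands the job in, once; it reports no verdict.
Trained networks look in the newest picture that a camera, given by its name, has taken for a name from the list of things; names that differ only in an ending like _2 or _b are one class to them, and where a whole thing is asked for, a point or a joint stands for the part that bears it (a point fixed in the world has none). Each returns a list of dicts, best first, with "confidence" (0 to 1); they miss things now and then, are a little off and sometimes report something else, mostly with a low value. They report only what shows in the picture. A call takes as long as a camera call. They do not tell look-alikes from the thing itself.
- bot.masks_of(camera, thing): "pixels" (400x640 bool, what is visible of it) and "extent" ([left, top, right, bottom] in pixels, round what is visible of it).
- bot.mark_of(camera, thing): "uv" ([column, row] in pixels: a listed point, or the origin of a listed thing).
The state is a dict: "time": time; "q": joint angles; "qd": joint speeds; "joint_efforts": joint torques, N m; "ee_pos": TCP position; "tcp_rot": TCP orientation; "wrist_force": force on the tool from outside, world axes, zero at the start; "torque": the same for the moment, N m; "opening": finger opening in m.
Only numpy, scipy, OpenCV 4.12 (cv2) and the standard library are available. Lean on these libraries where they do the work, as an engineer would, in place of code of your own. Each camera call takes 0.05 s, during which the arm holds its last target. There are 200 camera calls.

### The job

Nest the three bare aluminium pedal shells on the plywood stacking board: lay the rack shell that sits hollow-outward on the board, hollow up, alongside the one already there with its ends level with it, then hang the other rack shell hollow-down over their two neighbouring flanges so that one of its flanges drops into each trough. Then slide the hung shell towards the fence until you feel the whole nest bear on it: its flange hooked tight on the second shell, the second against the first, the first square against the fence, all ends level. Push gently, without ramming the fence, and leave everything else on the bench where it is.

Things in the scene. Friction and masses are not known exactly. Their poses are not given: they have to be found in the camera images.
- shell_first_mid (a point): Centre (half-way up) of the bare aluminium shell lying loose on the board, hollow up. All 3 shells are equal channels, ends open: 110 long (x), 66 wide (y, across the flanges), 30 high (z), wall 2.5, inside 61 wide, about 0.09 kg; the web has 4 drilled holes. Here z points up, out of the hollow, web below. Starts 7 to 43 mm off the fence, up to 3.5 degrees askew.
- shell_open_mid (a point): Centre of the equal shell lying in one rack bay (which one varies) with its hollow outward: web flat on the sloping deck, x up the slope, z square out of the deck through the hollow (web at z -15 to -12.5, flange edges at z +15 mm).
- shell_closed_mid (a point): Centre of the equal shell lying in the other bay with its web outward: flange edges on the deck, x up the slope, z square out of the deck and out of the web's outer face (web at z +12.5 to +15, flange edges at z -15 mm). With z up it is hollow-down.
- board: Fixed plywood board, 160 (x) by 295 mm (y -107 to +188), top at z = 12. Origin on the bench; x along the fence, y towards it (away from the robot), z up. A firmly clamped, adjustable fence, top at z = 47, stands at y = 118 to 144 (inner face): where is not reported, see or feel. Tight nest: centres 33 (first), 99 (second), 38 (hung; z = 29.5) from it. A shell slides with under 2 N.
- rack: Fixed sloping plywood rack, 286 mm wide (y). It faces left, towards the board: its deck rises at 30 degrees towards its own +x. Origin on the bench, z up. Two bays, centre lines near y = +70 and -70, parted by a rib 4 wide and 9 high; side strips 6 high at y = +/-133 to 143. A lip 14 mm high at the deck's foot holds the shells; their centres lie at x = -21, z = 73, 15 mm off the deck. Top edge 112 mm above the bench.
- pliers: Bystander, to be left alone: long-nose pliers with green grips, 165 mm long, lying between rack and board, towards the back. Origin at its underside.
- screwdriver: Bystander, to be left alone: screwdriver with a blue handle, 170 mm long, lying on the bench near the robot. Origin at its underside.
- spray_can: Bystander, to be left alone: blue spray can with a black cap, 54 mm across and 165 mm tall, standing to the left of the board. Origin at its underside.
- solder_reel: Bystander, to be left alone: white solder reel, 54 mm across and 34 mm high, standing on its flange between rack and board. Origin at its underside.
- stompbox: Bystander, to be left alone: finished effects pedal, a closed grey box 112 x 66 x 36 mm with two knobs and a foot switch on top, beyond the board. Origin at its underside.
- screw_jar: Bystander, to be left alone: small glass jar with a metal lid, 48 mm across and 55 mm tall, at the near right corner of the rack. Origin at its underside.
- magnifier: Bystander, to be left alone: hand magnifier with a green ring and handle, about 210 mm long and 18 mm high, lying to the left of the board. Origin at its underside.
Not all that is in view belongs to the job. What is shaped like the part that bears shell_closed_mid but orange or purple is not meant.

How it is judged:
By the outcome, as a careful person would: the job done as asked, in the order asked, and still so for the second after the job is handed in, with the robot touching nothing.
It also fails if it takes over 69 s, if anything falls off the work surface, if the arm or the gripper's body presses on something with over 40 N, if the wrist force passes 120 N, or if a joint passes its speed limit or range.

## Working session

There is one attempt and no reset: what is moved stays moved. The work goes in short steps, Python scripts to look and compute and a shell command to move; the robot and the scene stay as the last step left them, time stands still between calls to the robot, and variables do not carry over. Pictures are saved under pics/ and viewed, about 8 in all and at most 12, crops included, and the job is handed in when it is done.

```bash
ls; mkdir -p pics
python3 - <<'E'
from workcell import bot
import cv2,numpy as np
o=bot.get_obs(); print(o)
ims={}
for c in ("top","scene"):
    im=bot.camera(c); cv2.imwrite(f"pics/{c}0.png",cv2.cvtColor(im,cv2.COLOR_RGB2BGR))
    k=bot.get_calibration(c); print(c,np.round(k["intrinsics"],1).tolist(),np.round(k["pose"],4).tolist())
    for t in ("shell_first_mid","shell_open_mid","shell_closed_mid","board","rack"):
        print(t,[(np.round(m["uv"],1).tolist(),round(m["confidence"],2)) for m in bot.mark_of(c,t)])
print(np.round(bot.get_calibration("wrist")["T_tool_cam"],4).tolist(),bot.get_calibration("wrist")["intrinsics"])
E
```

```text
pics
{'time': 0.0, 'q': array([7.39685275e+01, 5.01136940e+00, 1.00354634e+01, 9.50968922e+01,
       1.39524309e-05, 8.99998291e+01]), 'qd': array([-0.02222786,  0.01366451, -0.05852806,  0.0615764 ,  0.06241763,
       -0.0269675 ]), 'joint_efforts': array([-7.84336316e-04, -5.20379233e+01,  4.64814019e+01,  1.56145217e-02,
       -4.10439554e-05,  1.09933033e-06]), 'ee_pos': array([0.15183481, 0.52841551, 0.2305895 ]), 'tcp_rot': array([-1.79927202e+02, -1.41696203e-05,  1.63968698e+02]), 'wrist_force': array([ 0.34419032,  0.17246002, -0.85130786]), 'torque': array([-0.03651903, -0.0414202 ,  0.00635936]), 'opening': 0.08544236714163919}
top [[513.8, 0.0, 322.9], [0.0, 513.8, 202.8], [0.0, 0.0, 1.0]] [[-0.0291, -0.9774, 0.2095, 0.1769], [-0.9996, 0.0291, -0.0032, -0.0053], [-0.003, -0.2095, -0.9778, 1.6095], [0.0, 0.0, 0.0, 1.0]]
shell_first_mid [([261.4, 183.9], 0.84)]
shell_open_mid [([454.1, 246.2], 0.71), ([380.7, 165.0], 0.63)]
shell_closed_mid [([461.7, 191.1], 0.98), ([387.6, 279.3], 0.88), ([365.0, 207.8], 0.78), ([436.4, 306.2], 0.75), ([381.2, 164.6], 0.36)]
board [([269.4, 206.9], 0.65)]
rack [([376.7, 194.0], 0.93), ([454.2, 247.8], 0.71), ([271.3, 209.9], 0.68)]
scene [[373.4, 0.0, 315.4], [0.0, 373.4, 204.7], [0.0, 0.0, 1.0]] [[0.0172, 0.5713, -0.8206, 1.3656], [0.9998, 0.0014, 0.022, -0.0193], [0.0137, -0.8208, -0.5711, 0.674], [0.0, 0.0, 0.0, 1.0]]
shell_first_mid [([378.6, 237.8], 0.95), ([304.7, 219.8], 0.44)]
shell_open_mid [([235.4, 235.5], 0.73)]
shell_closed_mid [([148.4, 229.0], 0.79), ([252.8, 180.0], 0.74), ([215.5, 168.9], 0.72), ([264.9, 201.6], 0.66), ([242.2, 237.6], 0.27)]
board [([367.4, 224.7], 0.8)]
rack [([243.6, 236.5], 0.79)]
[[-0.0001, -0.9613, -0.2755, 0.0694], [1.0, -0.0001, 0.0001, 0.0003], [-0.0002, -0.2755, 0.9613, -0.1424], [0.0, 0.0, 0.0, 1.0]] [[286.50557831   0.         318.62141858]
 [  0.         286.50557831 200.53214883]
 [  0.           0.           1.        ]]
```

Run:
```python
import cv2
im=cv2.imread("pics/top0.png")[110:350,190:510]
cv2.imwrite("pics/top0c.png",cv2.resize(im,(800,600),interpolation=cv2.INTER_CUBIC))
im=cv2.imread("pics/scene0.png")[130:330,110:430]
cv2.imwrite("pics/scene0c.png",cv2.resize(im,(800,500),interpolation=cv2.INTER_CUBIC))
```

```text
(no output)
```

View pics/top0c.png

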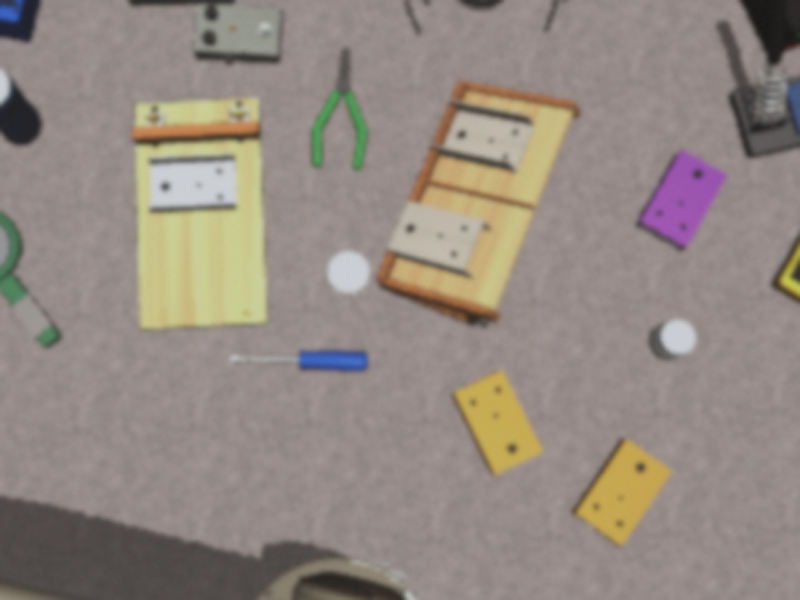

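View pics/scene0c.png

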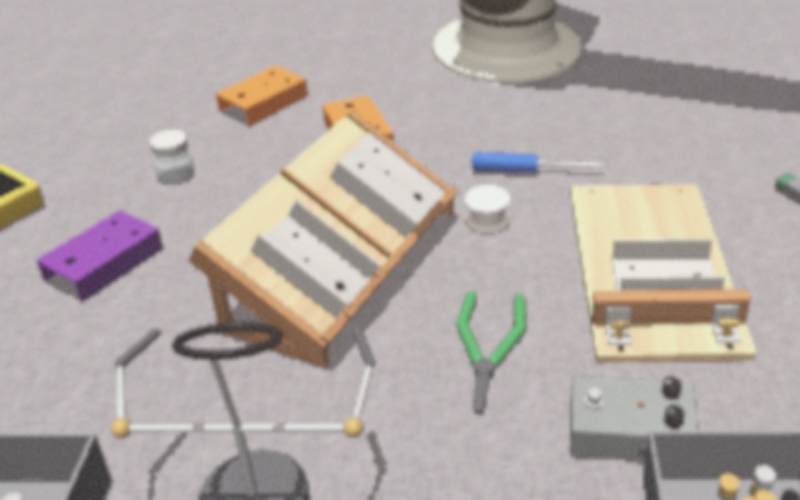

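Far-bay rack shell at (385,165) in the top picture shows its hollow: that is "open". Near-bay shell at (365,205) has its web outward: "closed". Look-alikes are orange at (389,280) and (436,306) and purple at (463,190), none of them wanted. The first shell lies at (267,184), with the fence at row ≈163.

```bash
cat > h.py <<'E'
import numpy as np,cv2
from workcell import bot
from scipy.spatial.transform import Rotation as Ro
def tool(o=None):
    o=o or bot.get_obs(); T=np.eye(4); T[:3,:3]=Ro.from_euler('xyz',o["tcp_rot"],degrees=True).as_matrix(); T[:3,3]=o["ee_pos"]; return T
def cam(c,T=None):
    k=bot.get_calibration(c); return k["intrinsics"],(k["pose"] if c!="wrist" else (tool() if T is None else T)@k["T_tool_cam"])
def onz(c,uv,z,T=None):
    K,P=cam(c,T); d=P[:3,:3]@np.linalg.solve(K,[uv[0],uv[1],1.]); return P[:3,3]+d*(z-P[2,3])/d[2]
def proj(c,X,T=None):
    K,P=cam(c,T); X=np.atleast_2d(X); q=(X-P[:3,3])@P[:3,:3]; q=q@K.T; return q[:,:2]/q[:,2:]
def goal(p,z,y):  # tool axes: z approach, y jaw direction
    z=np.array(z,float)/np.linalg.norm(z); y=np.array(y,float); y-=z*(y@z); y/=np.linalg.norm(y)
    G=np.eye(4); G[:3,:3]=np.c_[np.cross(y,z),y,z]; G[:3,3]=p; return G
def delta(G,T=None):
    T=tool() if T is None else T; D=np.linalg.inv(T)@G
    print("shift cm",np.round(D[:3,3]*100,2),"rotvec",np.round(Ro.from_matrix(D[:3,:3]).as_rotvec(),3),
      "| after turn: cm",np.round(G[:3,:3].T@(G[:3,3]-T[:3,3])*100,2))
def st():
    o=bot.get_obs(); print("t%.2f"%o["time"],"p",np.round(o["ee_pos"]*1000,1),"rpy",np.round(o["tcp_rot"],1),"F",np.round(o["wrist_force"],1),"M",np.round(o["torque"],2),"op",round(o["opening"]*1000,1),"q",np.round(o["q"],0))
E
python3 - <<'E'
from h import *
for n,uv,z in [("first",(267,183.5),.027),("open",(384,165),.073),("open_m",(380.7,164.8),.073),("closed",(365,206),.085),("fenceL",(243.5,161),.047),("fenceR",(294,160),.047),("bNL",(246.5,240.5),.012),("bNR",(296,238.5),.012)]:
    print(n,np.round(onz("top",uv,z)*1000,0))
for n,uv in [("first",(378.6,237.8)),("open",(240,237)),("closed",(264.9,201.6))]:
    print("scene",n,np.round(onz("scene",uv,.027 if n=="first" else .073)*1000,0))
st()
E
```

```text
first [584. 165.  27.]
open [ 621. -203.   73.]
open_m [ 622. -193.   73.]
closed [ 490. -137.   85.]
fenceL [655. 237.  47.]
fenceR [653.  77.  47.]
bNL [406. 232.  12.]
bNR [408.  77.  12.]
scene first [592. 174.  27.]
scene open [ 644. -187.   73.]
scene closed [ 487. -140.   73.]
t0.60 p [151.9 528.6 231.3] rpy [-180.   -0.  164.] F [0.3 0.3 0.5] M [ 0.01  0.05 -0.03] op 85.3 q [74.  5. 10. 95.  0. 90.]
```

```bash
R='[-3.8,0.2,0,0,0,0.07,100]'; python3 -m pendant '[[[-3.8,0.2,0,0,0,0.07,100],[-3.8,0.2,0,0,0,0.07,100],[-3.8,0.2,0,0,0,0.07,100],[-3.8,0.2,0,0,0,0.07,100],[-3.8,0.2,0,0,0,0.07,100]]]'
python3 -c "from h import *; st()"
```

```text
time: 1.02
ee_pos: [0.3285, 0.4619, 0.2309]
tcp_rot: [180.0, -0.1, 143.9]
wrist_force: [0.8, 0.5, -0.2]
opening: 0.0856
t1.02 p [328.5 461.9 230.9] rpy [ 1.800e+02 -1.000e-01  1.439e+02] F [ 0.8  0.5 -0.2] M [ 0.03 -0.02 -0.01] op 85.6 q [55.  7. 13. 95.  0. 91.]
```

```bash
python3 -m pendant '[[[-4.0,0.3,0,0,0,0.07,100],[-4.0,0.3,0,0,0,0.07,100],[-4.0,0.3,0,0,0,0.07,100],[-4.0,0.3,0,0,0,0.07,100],[-4.0,0.3,0,0,0,0.07,100]]]' >/dev/null
python3 -m pendant '[[[-4.0,0.3,0,0,0,0.07,100],[-4.0,0.3,0,0,0,0.07,100],[-4.0,0.3,0,0,0,0.07,100],[-4.0,0.3,0,0,0,0.07,100],[-4.0,0.3,0,0,0,0.07,100]]]' >/dev/null
python3 -m pendant '[[[-4.0,0.3,0,0,0,0.07,100],[-4.0,0.3,0,0,0,0.07,100],[-4.0,0.3,0,0,0,0.07,100],[-4.0,0.3,0,0,0,0.07,100],[-4.0,0.3,0,0,0,0.07,100]]]' >/dev/null
python3 - <<'E'
from h import *
st()
ry=np.array([.918,-.396,0]); rx=np.array([ry[1],-ry[0],0]); n=-.5*rx+np.array([0,0,.866])
G=goal(np.array([.621,-.197,.073])+.11*n,-n,ry); delta(G)
im=bot.camera("wrist"); cv2.imwrite("pics/w1.png",im[:,:,::-1])
E
```

```text
t2.27 p [617.1 -58.1 225.6] rpy [-1.799e+02 -1.000e-01  8.080e+01] F [ 0.8  0.3 -0.1] M [ 0.01 -0.05  0.06] op 85.2 q [-5. 15. 21. 96.  0. 94.]
shift cm [-8.33  3.97  5.71] rotvec [ 0.062 -0.523  0.241] | after turn: cm [-3.28  5.86  8.52]
```

```bash
python3 -m pendant '[[[0,0,0,0.012,-0.105,0.048,100],[0,0,0,0.012,-0.105,0.048,100],[0,0,0,0.012,-0.105,0.048,100],[0,0,0,0.012,-0.105,0.048,100],[0,0,0,0.012,-0.105,0.048,100]]]' >/dev/null
python3 -m pendant '[[[-1.1,1.95,2.84,0,0,0,100],[-1.1,1.95,2.84,0,0,0,100],[-1.1,1.95,2.84,0,0,0,100]]]' >/dev/null
python3 - <<'E'
from h import *
st(); T=tool()
im=bot.camera("wrist"); cv2.imwrite("pics/w2.png",im[:,:,::-1])
print([(np.round(m["uv"],1),round(m["confidence"],2)) for m in bot.mark_of("wrist","shell_open_mid")])
np.save("T2.npy",T)
E
```

```text
t2.98 p [ 642.4 -159.6  173.4] rpy [178.8  31.6  64.7] F [0.4 0.7 0.3] M [ 0.4  -0.16  0.01] op 85.4 q [ -2.  31.  31. 103. -29. 116.]
[(array([321.9, 180.4]), 0.68)]
```

View pics/w2.png

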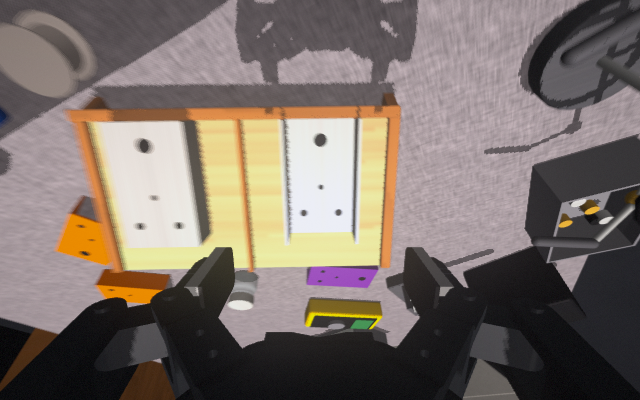

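```bash
cat >> h.py <<'E'
def onpl(c,uv,p,n,T=None):
    K,P=cam(c,T); d=P[:3,:3]@np.linalg.solve(K,[uv[0],uv[1],1.]); return P[:3,3]+d*((np.array(p)-P[:3,3])@n)/(d@n)
def fit(c,uv,M,x0,T,post):  # uv of model points M (m), post(x)->4x4
    from scipy.optimize import least_squares
    f=lambda x:(proj(c,(post(x)@np.c_[M,np.ones(len(M))].T).T[:,:3],T)-uv).ravel()
    s=least_squares(f,x0,x_scale=[.01,.01,.02]+[.02]*(len(x0)-3)); return s.x,np.abs(s.fun).max()
E
python3 - <<'E'
from h import *
T=np.load("T2.npy")
ry=np.array([.918,-.396,0]); rx=np.array([ry[1],-ry[0],0]); n=-.5*rx+np.array([0,0,.866])
c=np.array([.621,-.197,.073]); ux=.866*rx+np.array([0,0,.5])
for uv in [(284,119),(288,243),(361,119),(357,243)]:
    p=onpl("wrist",uv,c+.015*n,n,T)-c; print("edge",np.round([p@ux*1000,p@ry*1000],1))
for uv in [(321,139),(320,187),(304,212),(338,212)]:
    p=onpl("wrist",uv,c-.0125*n,n,T)-c; print("hole open",np.round([p@ux*1000,p@ry*1000],1))
for uv in [(144,145),(154,198),(140,226),(179,226),(103,123),(186,122),(205,245),(119,248)]:
    p=onpl("wrist",uv,c+.015*n,n,T)-c; print("closed web",np.round([p@ux*1000,p@ry*1000],1))
for uv in [(239,120),(250,268),(82,120),(390,118),(386,267)]:
    p=onpl("wrist",uv,c-.010*n,n,T)-c; print("rib/strips",np.round([p@ux*1000,p@ry*1000],1))
E
```

```text
edge [-54.9 -19.6]
edge [ 52.3 -23. ]
edge [-53.2  40.9]
edge [54.1 39. ]
hole open [-36.    9.3]
hole open [8.4 7.2]
hole open [33. -9.]
hole open [34. 24.]
closed web [ -38.1 -133.6]
closed web [   6.6 -134.6]
closed web [  31.9 -152.1]
closed web [  32.9 -117.8]
closed web [ -56.  -162.1]
closed web [-54.9 -96.8]
closed web [ 52.  -97.7]
closed web [  52.6 -175.6]
rib/strips [-54.5 -61.6]
rib/strips [ 91.4 -66.8]
rib/strips [ -58.5 -197.7]
rib/strips [-52.4  69.7]
rib/strips [94.5 72.5]
```

```bash
cat >> h.py <<'E'
ry=np.array([.906,-.4235,0]); ry/=np.linalg.norm(ry); rx=np.array([ry[1],-ry[0],0]); rn=-.5*rx+np.array([0,0,.866]); rux=.866*rx+np.array([0,0,.5])
OPEN=np.array([.621,-.197,.073])+.0085*ry; CLOSED=np.array([.621,-.197,.073])-.133*ry
E
python3 - <<'E'
from h import *
delta(goal(OPEN+.06*rn,-rn,ry)); delta(goal(OPEN-.017*rn,-rn,ry)); st()
E
```

```text
shift cm [1.64 0.41 4.35] rotvec [ 0.012  0.03  -0.006] | after turn: cm [1.51 0.47 4.39]
shift cm [ 1.87  0.32 12.04] rotvec [ 0.012  0.03  -0.006] | after turn: cm [ 1.51  0.47 12.09]
t3.08 p [ 640.9 -163.4  170.5] rpy [179.1  31.7  64.5] F [-0.3  0.3  0.2] M [ 0.43 -0.18  0.02] op 85.6 q [ -2.  31.  30. 102. -29. 116.]
```

```bash
python3 -m pendant '[[[0,0,0,0.012,0.03,-0.006,100],[1.5,0.47,2.2,0,0,0,100],[0,0,2.2,0,0,0,100],[0,0,0,0,0,0,100]]]' >/dev/null
python3 - <<'E'
from h import *
st(); delta(goal(OPEN-.017*rn,-rn,ry)); T=tool()
im=bot.camera("wrist"); cv2.imwrite("pics/w3.png",im[:,:,::-1]); np.save("T3.npy",T)
E
```

```text
t3.42 p [ 641.6 -174.2  123.8] rpy [180.   29.9  64.8] F [ 0.3  0.4 -0.6] M [ 0.42 -0.1  -0.  ] op 85.1 q [ -4.  30.  25.  97. -28. 114.]
shift cm [-0.02 -0.04  7.57] rotvec [-0.001 -0.002 -0.002] | after turn: cm [-0.01 -0.05  7.57]
```

View pics/w3.png

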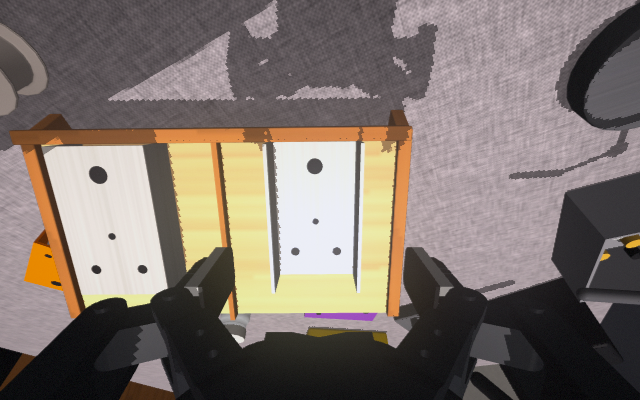

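```bash
python3 - <<'E'
from h import *
T=np.load("T3.npy")
for uv in [(264,142),(274,292),(364,142),(360,292)]:
    p=onpl("wrist",uv,OPEN+.015*rn,rn,T)-OPEN; print("edge",np.round([p@rux*1000,p@ry*1000],1))
for uv in [(314.5,166),(315,221),(295,251),(337,251)]:
    p=onpl("wrist",uv,OPEN-.0125*rn,rn,T)-OPEN; print("hole",np.round([p@rux*1000,p@ry*1000],1))
E
python3 -m pendant '[[[0,0,2.5,0,0,0,100],[0,0,2.5,0,0,0,100],[0,0,2.55,0,0,0,100],[0,0,0,0,0,0,100]]]'
python3 -c "from h import *; st()"
```

```text
edge [-56.1 -33.9]
edge [ 53.5 -32.4]
edge [-56.  30.]
edge [53.6 31.6]
hole [-36.3  -2.1]
hole [ 7.5 -2. ]
hole [ 33.5 -18.5]
hole [33.5 15.9]
time: 3.8
ee_pos: [0.6289, -0.2052, 0.0649]
tcp_rot: [179.4, 29.7, 64.8]
wrist_force: [-2.2, 0.6, -0.7]
opening: 0.0852
t3.80 p [ 628.9 -205.2   64.9] rpy [179.4  29.7  64.8] F [-2.2  0.6 -0.7] M [ 0.4  -0.18 -0.01] op 85.2 q [ -6.  29.  16.  88. -28. 111.]
```

```bash
python3 -m pendant '[[[-0.1,0,0.6,0,0,0,100],[0,0,0,0,0,0,100]]]'
python3 -c "from h import *; st();delta(goal(OPEN-.017*rn,-rn,ry))"
python3 -m pendant '[[[0,0,0,0,0,0,40],[0,0,0,0,0,0,40],[0,0,0,0,0,0,40],[0,0,0,0,0,0,40],[0,0,0,0,0,0,40]]]' 30
python3 -c "from h import *; st();delta(goal(OPEN-.017*rn,-rn,ry))"
```

```text
time: 3.97
ee_pos: [0.6283, -0.2077, 0.0632]
tcp_rot: [179.3, 29.6, 64.7]
wrist_force: [0.1, -0.9, -0.9]
opening: 0.0853
t3.97 p [ 628.3 -207.7   63.2] rpy [179.3  29.6  64.7] F [ 0.1 -0.9 -0.9] M [ 0.4  -0.19 -0.01] op 85.3 q [ -7.  28.  16.  87. -28. 111.]
shift cm [ 0.08 -0.27  0.52] rotvec [ 0.01  -0.007 -0.004] | after turn: cm [ 0.09 -0.27  0.52]
time: 4.38
ee_pos: [0.6317, -0.2056, 0.0695]
tcp_rot: [178.9, 29.5, 64.6]
wrist_force: [-1.2, -1.1, -0.1]
opening: 0.065
t4.38 p [ 631.7 -205.6   69.5] rpy [178.9  29.5  64.6] F [-1.2 -1.1 -0.1] M [ 0.31 -0.11  0.02] op 65.0 q [ -6.  28.  17.  88. -28. 111.]
shift cm [ 0.1  -0.5   1.23] rotvec [ 0.017 -0.009 -0.005] | after turn: cm [ 0.11 -0.48  1.23]
```

Run:
```python
from h import *
im=bot.camera("wrist"); cv2.imwrite("pics/w4.png",im[:,:,::-1]); st()
im=bot.camera("scene"); a=cv2.resize(im[150:300,150:350],(800,600),interpolation=cv2.INTER_CUBIC)
w=cv2.imread("pics/w4.png")[80:400,160:480]
o=np.zeros((400,800,3),np.uint8); o[:, :400]=cv2.resize(w,(400,400)); o[:,400:]=cv2.resize(a[:,100:700],(400,400))[:,:,::-1]; cv2.imwrite("pics/w4b.png",o)
```

```text
t4.43 p [ 631.7 -205.6   69.5] rpy [178.9  29.5  64.6] F [-0.1 -0.9  0.9] M [ 0.19 -0.16  0.1 ] op 65.5 q [ -6.  28.  17.  88. -28. 111.]
```

View pics/w4b.png

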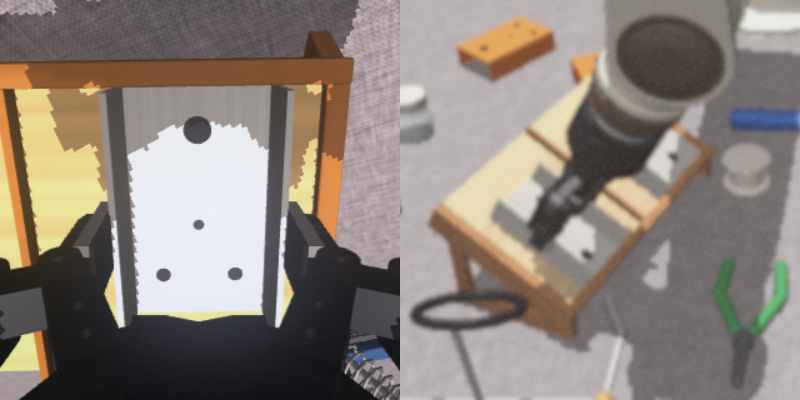

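```bash
python3 -m pendant '[[[0,0,0,0,0,0,40],[0,0,-1,0,0,0,40],[0,0,-3,0,0,0,40],[0,0,-3,0,0,0,40],[0,0,-2,0,0,0,40]]]' 40
python3 -m pendant '[[[0,0,-2,0,0,0,40],[0,0,0,0,0,0,40]]]' 40
python3 - <<'E'
from h import *
im=bot.camera("wrist"); cv2.imwrite("pics/w5.png",im[:,:,::-1]); st()
E
```

```text
time: 4.9
ee_pos: [0.6462, -0.1645, 0.1462]
tcp_rot: [179.5, 29.6, 64.7]
wrist_force: [1.1, -0.4, -0.5]
opening: 0.065
time: 5.07
ee_pos: [0.652, -0.1527, 0.1692]
tcp_rot: [179.1, 29.5, 64.6]
wrist_force: [1.3, -0.4, 0.3]
opening: 0.0651
t5.12 p [ 651.7 -153.4  167.3] rpy [179.2  29.5  64.7] F [-0.7 -0.6 -1.6] M [ 0.5  -0.19  0.01] op 65.0 q [ -2.  32.  32. 102. -27. 116.]
```

View pics/w5.png

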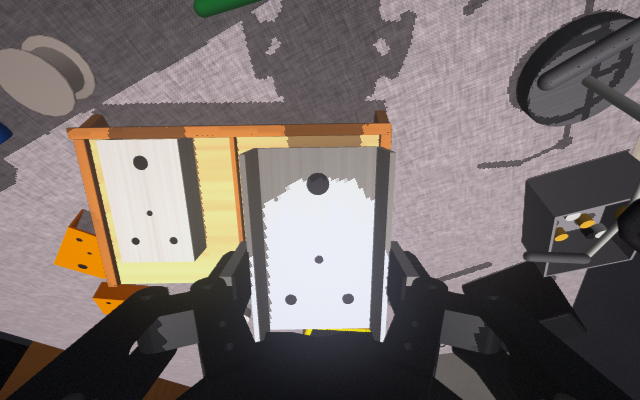

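```bash
cat >> h.py <<'E'
HOLES=np.array([[-35,0,0],[8.7,0,0],[34.7,-17.2,0],[34.7,17.2,0]])/1000
def held(uvh,zh,uvc=None,C=None):
    M=HOLES+[0,0,zh]; uv=np.array(uvh,float)
    if uvc: M=np.r_[M,C]; uv=np.r_[uv,uvc]
    N=np.diag([-1.,1,-1,1])
    def post(x):
        D=np.eye(4); D[:3,:3]=Ro.from_rotvec(x[3:]).as_matrix(); D[:3,3]=x[:3]; return D@N
    x,e=fit("wrist",uv,M,[0,0,-.015,0,0,0],np.eye(4),post)
    # fit treats the tool frame as the world
    print("held centre in tool mm",np.round(x[:3]*1000,1),"rotvec deg",np.round(np.degrees(x[3:]),1),"err px",round(e,1)); return post(x)
E
python3 - <<'E'
from h import *
H=held([(318,184),(319,260),(291,300),(348,299)],-.0125,[(241,151),(395,151)],np.array([[-55,-33,15],[-55,33,15]])/1000)
np.save("H1.npy",H); st()
E
```

```text
held centre in tool mm [ 1.6  0.6 -5.7] rotvec deg [-0.  -2.  -0.4] err px 0.7
t5.12 p [ 651.7 -153.4  167.3] rpy [179.2  29.5  64.7] F [-0.7 -0.6 -1.6] M [ 0.5  -0.19  0.01] op 65.0 q [ -2.  32.  32. 102. -27. 116.]
```

Run:
```python
from h import *
delta(goal([.496,.165,.14],[0,0,-1],[1,0,0]))
```

```text
shift cm [ 20.59 -27.58  -8.89] rotvec [-0.101  0.51  -0.429] | after turn: cm [ 31.84 -15.57   2.73]
```

```bash
python3 -m pendant '[[[0,0,0,-0.017,0.085,-0.0715,40],[0,0,0,-0.017,0.085,-0.0715,40],[0,0,0,-0.017,0.085,-0.0715,40],[0,0,0,-0.017,0.085,-0.0715,40],[0,0,0,-0.017,0.085,-0.0715,40]]]' 
python3 -m pendant '[[[0,0,0,-0.017,0.085,-0.0715,40],[3.54,-1.73,0,0,0,0,40],[3.54,-1.73,0,0,0,0,40],[3.54,-1.73,0,0,0,0,40],[3.54,-1.73,0,0,0,0,40]]]' 
python3 -m pendant '[[[3.54,-1.73,0,0,0,0,40],[3.54,-1.73,0.5,0,0,0,40],[3.54,-1.73,1,0,0,0,40],[3.54,-1.73,1,0,0,0,40],[3.5,-1.7,0.2,0,0,0,40]]]' 
python3 -m pendant '[[[0,0,0,0,0,0,40]]]'
python3 - <<'E'
from h import *
T=tool();np.save("T6.npy",T)
im=bot.camera("wrist"); cv2.imwrite("pics/w6.png",im[:,:,::-1]); st()
delta(goal([.496,.165,.14],[0,0,-1],[1,0,0]))
E
```

```text
time: 5.53
ee_pos: [0.652, -0.1497, 0.1583]
tcp_rot: [-179.0, 4.1, 87.2]
wrist_force: [0.4, -0.8, -1.6]
opening: 0.0646
time: 5.95
ee_pos: [0.575, -0.0195, 0.1522]
tcp_rot: [-179.7, -1.4, 90.7]
wrist_force: [0.2, -0.1, -0.9]
opening: 0.0654
time: 6.37
ee_pos: [0.4787, 0.1593, 0.1231]
tcp_rot: [-179.4, -1.3, 90.4]
wrist_force: [0.4, -0.2, -1.2]
opening: 0.0647
time: 6.45
ee_pos: [0.4752, 0.1632, 0.1216]
tcp_rot: [-179.3, -1.3, 90.6]
wrist_force: [0.3, -0.1, -0.7]
opening: 0.0651
t6.50 p [476.1 161.3 121.3] rpy [-179.3   -1.3   90.6] F [-0.8 -0.6 -1.1] M [-0.06  0.01  0.01] op 65.2 q [ 18.  -2.  -9.  83.   1. 107.]
shift cm [ 0.39  1.97 -1.88] rotvec [-0.012 -0.022  0.011] | after turn: cm [ 0.37  1.99 -1.87]
```

View pics/w6.png

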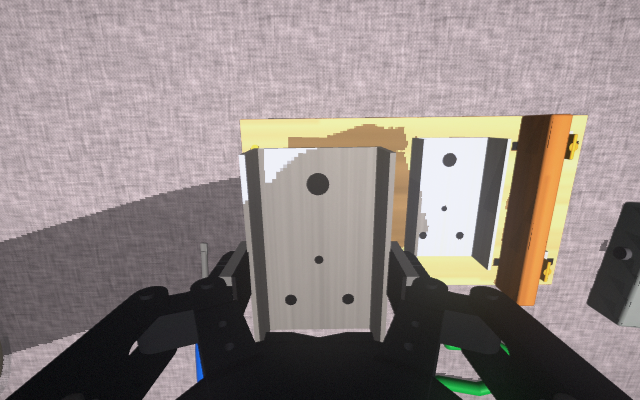

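Run:
```python
from h import *
T=np.load("T6.npy"); im=cv2.imread("pics/w6.png")
hp=np.array([onz("wrist",uv,.0145,T) for uv in [(449.3,159.5),(444,208.5),(423,235.5),(460,235.5)]])
# fit 2D rigid: shell frame x=-Y, y=+X
A=HOLES[:,:2]; B=np.c_[-hp[:,1],hp[:,0]]
a=A-A.mean(0); b=B-B.mean(0); th=np.arctan2((a[:,0]*b[:,1]-a[:,1]*b[:,0]).sum(),(a*b).sum())
R=np.array([[np.cos(th),-np.sin(th)],[np.sin(th),np.cos(th)]]); t=B.mean(0)-R@A.mean(0)
print("first centre world X %.1f Y %.1f"%(t[1]*1000,-t[0]*1000),"yaw deg (about z)",np.degrees(th),"res mm",np.round(np.linalg.norm(A@R.T+t-B,axis=1)*1000,1))
for v in (130,180,230,262):
    row=im[v,485:600].astype(int); print(v,[ (485+i,*row[i]) for i in range(0,90,6)])
```

```text
first centre world X 588.3 Y 167.2 yaw deg (about z) 1.2643867565316134 res mm [0.5 0.2 0.2 0.3]
130 [(485, np.int64(167), np.int64(236), np.int64(239)), (491, np.int64(166), np.int64(236), np.int64(238)), (497, np.int64(166), np.int64(236), np.int64(238)), (503, np.int64(164), np.int64(236), np.int64(238)), (509, np.int64(164), np.int64(236), np.int64(238)), (515, np.int64(164), np.int64(236), np.int64(238)), (521, np.int64(35), np.int64(49), np.int64(66)), (527, np.int64(32), np.int64(43), np.int64(62)), (533, np.int64(29), np.int64(41), np.int64(59)), (539, np.int64(29), np.int64(41), np.int64(60)), (545, np.int64(27), np.int64(43), np.int64(64)), (551, np.int64(64), np.int64(129), np.int64(211)), (557, np.int64(72), np.int64(153), np.int64(238)), (563, np.int64(79), np.int64(161), np.int64(239)), (569, np.int64(77), np.int64(147), np.int64(222))]
180 [(485, np.int64(83), np.int64(81), np.int64(83)), (491, np.int64(79), np.int64(78), np.int64(80)), (497, np.int64(73), np.int64(74), np.int64(76)), (503, np.int64(243), np.int64(240), np.int64(238)), (509, np.int64(168), np.int64(239
[... 1342 characters left out ...]
1, np.int64(225), np.int64(237), np.int64(237)), (497, np.int64(61), np.int64(63), np.int64(67)), (503, np.int64(46), np.int64(57), np.int64(73)), (509, np.int64(42), np.int64(55), np.int64(71)), (515, np.int64(41), np.int64(55), np.int64(74)), (521, np.int64(40), np.int64(55), np.int64(76)), (527, np.int64(72), np.int64(142), np.int64(226)), (533, np.int64(80), np.int64(156), np.int64(238)), (539, np.int64(80), np.int64(161), np.int64(239)), (545, np.int64(35), np.int64(63), np.int64(82)), (551, np.int64(54), np.int64(73), np.int64(91)), (557, np.int64(180), np.int64(178), np.int64(195)), (563, np.int64(174), np.int64(171), np.int64(186)), (569, np.int64(175), np.int64(170), np.int64(186))]
```

Run:
```python
from h import *
T=np.load("T6.npy")
for uv in [(519.5,130),(512,180),(504.5,230),(496,262)]: print("base",np.round(onz("wrist",uv,.012,T)*1000,1))
for uv in [(549,130),(539.5,180),(531,230),(525,262)]: print("top",np.round(onz("wrist",uv,.047,T)*1000,1))
for uv in [(241,120),(587,115),(409,282),(552,284)]: print("boardcorner",np.round(onz("wrist",uv,.012,T)*1000,1))
H=held([(318,184),(319,260),(291,299.5),(348,299)],-.0125)
```

```text
base [645.  228.2  12. ]
base [646.4 185.   12. ]
base [648.  137.7  12. ]
base [645.6 105.   12. ]
top [643.2 228.7  47. ]
top [643.9 191.5  47. ]
top [645.5 150.8  47. ]
top [646.1 122.7  47. ]
boardcorner [407.3 233.9  12. ]
boardcorner [698.9 241.   12. ]
boardcorner [564.3  82.   12. ]
boardcorner [703.9  82.4  12. ]
held centre in tool mm [ 1.7  0.7 -7.3] rotvec deg [-0.2 -0.5 -0.7] err px 0.5
```

Run:
```python
from h import *
a=np.radians(.9); delta(goal([.4967,.1634,.026],[0,0,-1],[np.cos(a),np.sin(a),0])); st()
```

```text
shift cm [-0.02  2.18  9.51] rotvec [-0.012 -0.022 -0.005] | after turn: cm [0.18 2.06 9.53]
t6.50 p [476.1 161.3 121.3] rpy [-179.3   -1.3   90.6] F [-0.8 -0.6 -1.1] M [-0.06  0.01  0.01] op 65.2 q [ 18.  -2.  -9.  83.   1. 107.]
```

```bash
python3 -m pendant '[[[0,0,0,-0.012,-0.022,-0.005,40],[0.18,2.06,0,0,0,0,40],[0,0,2.5,0,0,0,40],[0,0,2.5,0,0,0,40],[0,0,0,0,0,0,40]]]'
python3 - <<'E'
from h import *
a=np.radians(.9); delta(goal([.4967,.1634,.026],[0,0,-1],[np.cos(a),np.sin(a),0])); st()
E
```

```text
time: 6.92
ee_pos: [0.4993, 0.1588, 0.0687]
tcp_rot: [179.7, 0.4, 90.8]
wrist_force: [-1.0, 0.1, -2.1]
opening: 0.0647
shift cm [ 0.49 -0.27  4.26] rotvec [ 0.005  0.007 -0.002] | after turn: cm [ 0.46 -0.25  4.27]
t6.92 p [499.3 158.8  68.7] rpy [179.7   0.4  90.8] F [-1.   0.1 -2.1] M [-0.03  0.05 -0.06] op 64.7 q [ 18.   1. -12.  77.  -0. 107.]
```

```bash
python3 -m pendant '[[[0.46,-0.25,0,0.005,0.007,-0.002,40],[0,0,2.2,0,0,0,40],[0,0,2,0,0,0,40],[0,0,0,0,0,0,40],[0,0,0,0,0,0,40]]]'
python3 - <<'E'
from h import *
a=np.radians(.9); delta(goal([.4967,.1634,.020],[0,0,-1],[np.cos(a),np.sin(a),0])); st()
E
```

```text
time: 7.33
ee_pos: [0.4987, 0.1603, 0.0296]
tcp_rot: [179.9, 0.1, 90.6]
wrist_force: [-0.1, 0.8, 0.8]
opening: 0.0651
shift cm [ 0.31 -0.2   0.96] rotvec [ 0.002  0.001 -0.006] | after turn: cm [ 0.31 -0.19  0.96]
t7.33 p [498.7 160.3  29.6] rpy [1.799e+02 1.000e-01 9.060e+01] F [-0.1  0.8  0.8] M [-0.02 -0.01 -0.04] op 65.1 q [ 18.   2. -15.  72.  -0. 107.]
```

```bash
python3 -m pendant '[[[0.35,-0.2,0.3,0,0,-0.006,40],[0.1,0,0.3,0,0,0,40],[0,0,0.1,0,0,0,40]]]'
python3 - <<'E'
from h import *
a=np.radians(.9); delta(goal([.4967,.1634,.020],[0,0,-1],[np.cos(a),np.sin(a),0])); st()
E
python3 -m pendant '[[[0.05,0,0.2,0,0,0,40]]]' 
python3 -m pendant '[[[0,0,0.2,0,0,0,40]]]'
```

```text
time: 7.58
ee_pos: [0.4984, 0.1652, 0.0266]
tcp_rot: [179.6, -0.0, 90.9]
wrist_force: [-0.6, 0.6, -1.6]
opening: 0.0651
shift cm [-0.18 -0.17  0.66] rotvec [ 0.006 -0.     0.   ] | after turn: cm [-0.18 -0.17  0.66]
t7.58 p [498.4 165.2  26.6] rpy [179.6  -0.   90.9] F [-0.6  0.6 -1.6] M [-0.05 -0.01  0.04] op 65.1 q [ 18.   2. -15.  72.  -0. 107.]
time: 7.67
ee_pos: [0.4989, 0.166, 0.0256]
tcp_rot: [179.6, -0.0, 90.9]
wrist_force: [0.4, 0.1, -1.3]
opening: 0.065
time: 7.75
ee_pos: [0.4992, 0.1663, 0.0241]
tcp_rot: [179.5, -0.0, 90.9]
wrist_force: [-0.2, 0.1, -1.7]
opening: 0.065
```

```bash
python3 -m pendant '[[[-0.25,-0.2,0.1,0.006,0,0,40],[0,0,0.2,0,0,0,40],[0,0,0.2,0,0,0,40]]]' 
python3 -m pendant '[[[0,0,0.2,0,0,0,40]]]' 
python3 -m pendant '[[[0,0,0.2,0,0,0,40]]]'
```

```text
time: 8.0
ee_pos: [0.4975, 0.1638, 0.0198]
tcp_rot: [179.8, -0.1, 90.9]
wrist_force: [-12.1, -2.2, 26.7]
opening: 0.0648
time: 8.08
ee_pos: [0.4976, 0.1638, 0.0197]
tcp_rot: [179.8, -0.1, 90.9]
wrist_force: [-7.4, -0.5, 21.4]
opening: 0.0649
time: 8.17
ee_pos: [0.4977, 0.1639, 0.0197]
tcp_rot: [179.7, -0.1, 90.9]
wrist_force: [-9.4, -2.5, 19.2]
opening: 0.065
```

```bash
python3 -m pendant '[[[0,0,-0.05,0,0,0,40],[0,0,0,0,0,0,88],[0,0,0,0,0,0,88],[0,0,0,0,0,0,88]]]' 
python3 -m pendant '[[[0,0,-1,0,0,0,88],[0,0,-2.5,0,0,0,88],[0,0,-4,0,0,0,88],[0,0,-4,0,0,0,100],[0,0,-2,0,0,0,100]]]'
python3 - <<'E'
from h import *
T=tool();np.save("T7.npy",T)
im=bot.camera("wrist"); cv2.imwrite("pics/w7.png",im[:,:,::-1]); st()
E
```

```text
time: 8.5
ee_pos: [0.4982, 0.1639, 0.0213]
tcp_rot: [179.6, -0.2, 90.9]
wrist_force: [-0.2, -0.1, 0.8]
opening: 0.0748
time: 8.92
ee_pos: [0.4933, 0.1621, 0.156]
tcp_rot: [-179.7, 0.1, 90.9]
wrist_force: [1.0, 0.1, 0.5]
opening: 0.0855
t8.97 p [494.4 162.5 159.1] rpy [-179.9   -0.    90.9] F [-0.4 -0.1  2.7] M [-0.04 -0.01 -0.02] op 85.8 q [ 18.   0.  -3.  87.   0. 107.]
```

View pics/w7.png

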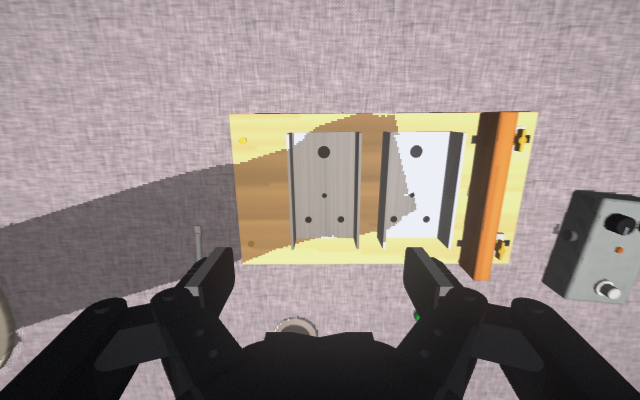

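```bash
cat >> h.py <<'E'
def hole(im,uv,r=6):
    g=cv2.cvtColor(im,cv2.COLOR_BGR2GRAY).astype(float); u,v=map(int,np.round(uv)); w=g[v-r:v+r+1,u-r:u+r+1]
    m=np.clip(np.median(w)*.75-w,0,None); Y,X=np.mgrid[v-r:v+r+1,u-r:u+r+1]; return np.array([(m*X).sum(),(m*Y).sum()])/m.sum()
def lie(im,uvs,z,T,rs=(8,5,5,5)):
    p=np.array([onz("wrist",hole(im,u,r),z,T) for u,r in zip(uvs,rs)]); A=HOLES[:,:2]; B=np.c_[-p[:,1],p[:,0]]
    a=A-A.mean(0); b=B-B.mean(0); th=np.arctan2((a[:,0]*b[:,1]-a[:,1]*b[:,0]).sum(),(a*b).sum())
    R=np.array([[np.cos(th),-np.sin(th)],[np.sin(th),np.cos(th)]]); t=B.mean(0)-R@A.mean(0)
    print("centre X %.1f Y %.1f yaw %.2f"%(t[1]*1000,-t[0]*1000,np.degrees(th)),"res",np.round(np.linalg.norm(A@R.T+t-B,axis=1)*1000,1)); return t[1],-t[0],th
E
python3 - <<'E'
from h import *
T=np.load("T7.npy"); im=cv2.imread("pics/w7.png")
lie(im,[(324,152),(324,195.5),(308,219),(341,219)],.0145,T); lie(im,[(416,151.5),(412,195),(394,219),(426,219)],.0145,T)
ry2=ry; G=goal(CLOSED+.06*rn,-rn,ry); delta(G)
E
```

```text
centre X 498.4 Y 165.3 yaw 1.77 res [0.4 0.1 0.2 0.2]
centre X 588.3 Y 167.3 yaw 0.99 res [0.5 0.3 0.3 0.2]
shift cm [-27.62   1.45   3.4 ] rotvec [ 0.117 -0.514  0.443] | after turn: cm [-19.25  13.39  15.06]
```

```bash
python3 -m pendant '[[[0,0,0,0.0195,-0.0857,0.0738,100],[0,0,0,0.0195,-0.0857,0.0738,100],[0,0,0,0.0195,-0.0857,0.0738,100],[0,0,0,0.0195,-0.0857,0.0738,100],[0,0,0,0.0195,-0.0857,0.0738,100]]]' 
python3 -m pendant '[[[0,0,0,0.0195,-0.0857,0.0738,100],[-2.75,1.91,1.44,0,0,0,100],[-2.75,1.91,1.44,0,0,0,100],[-2.75,1.91,1.44,0,0,0,100],[-2.75,1.91,1.44,0,0,0,100]]]' 
python3 -m pendant '[[[-2.75,1.91,1.44,0,0,0,100],[-2.75,1.91,1.44,0,0,0,100],[-2.75,1.91,1.44,0,0,0,100],[0,0,0,0,0,0,100]]]'
python3 - <<'E'
from h import *
T=tool();np.save("T8.npy",T)
im=bot.camera("wrist"); cv2.imwrite("pics/w8.png",im[:,:,::-1]); st()
print(np.round(CLOSED*1000,1)); delta(goal(CLOSED+.06*rn,-rn,ry))
print("pred holes",np.round(proj("wrist",CLOSED+np.c_[HOLES[:,0]]*rux+np.c_[HOLES[:,1]]*ry+.015*rn,T),0).tolist())
print([(np.round(m["uv"],1),round(m["confidence"],2)) for m in bot.mark_of("wrist","shell_closed_mid")])
E
```

```text
time: 9.38
ee_pos: [0.4964, 0.1606, 0.1709]
tcp_rot: [179.8, 25.3, 68.3]
wrist_force: [0.7, -0.1, -0.9]
opening: 0.0851
time: 9.8
ee_pos: [0.5125, 0.021, 0.1659]
tcp_rot: [179.6, 31.8, 64.1]
wrist_force: [0.7, -0.2, 0.1]
opening: 0.0851
time: 10.13
ee_pos: [0.5237, -0.0973, 0.1739]
tcp_rot: [179.6, 31.9, 64.0]
wrist_force: [0.3, -0.1, 0.4]
opening: 0.0856
t10.18 p [523.5 -95.3 173.6] rpy [179.7  31.9  64. ] F [-0.4  0.4  1. ] M [ 0.43 -0.18 -0.06] op 85.5 q [  4.  15.  10. 102. -27. 124.]
[ 500.5 -140.7   73. ]
shift cm [ 0.79 -0.16  5.23] rotvec [-0.003  0.033 -0.014] | after turn: cm [ 0.62 -0.16  5.26]
pred holes [[314.0, 149.0], [315.0, 200.0], [297.0, 228.0], [335.0, 227.0]]
[(array([310.8, 185.2]), 0.78), (array([217.8, 285.4]), 0.75), (array([197. , 234.8]), 0.68)]
```

View pics/w8.png

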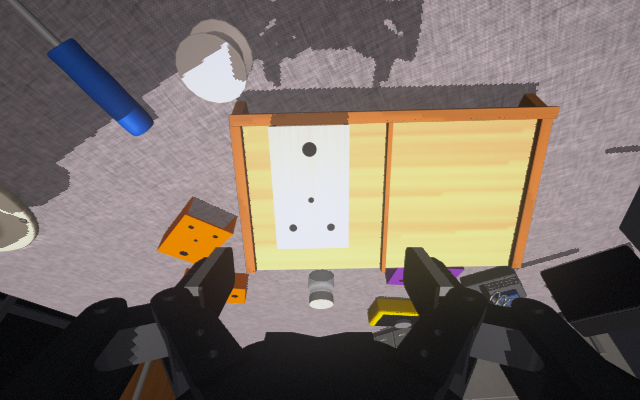

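```bash
sed -i 's/CLOSED=np.array(\[.621,-.197,.073\])-.133\*ry/CLOSED=np.array([.621,-.197,.073])-.136*ry/' h.py
python3 -m pendant '[[[0,0,0,-0.003,0.033,-0.014,100],[0.6,-0.45,2.5,0,0,0,100],[0,0,2.7,0,0,0,100],[0,0,0,0,0,0,100]]]' 
python3 -c "from h import *; st();delta(goal(CLOSED-.008*rn,-rn,ry))"
```

```text
time: 10.57
ee_pos: [0.5117, -0.1065, 0.1247]
tcp_rot: [179.9, 29.7, 65.2]
wrist_force: [-0.5, 0.2, -1.4]
opening: 0.0852
t10.57 p [ 511.7 -106.5  124.7] rpy [179.9  29.7  65.2] F [-0.5  0.2 -1.4] M [ 0.44 -0.2   0.01] op 85.2 q [  2.  12.   2.  94. -26. 120.]
shift cm [-0.53  0.11  7.06] rotvec [ 0.003 -0.004  0.004] | after turn: cm [-0.5   0.13  7.06]
```

```bash
python3 -m pendant '[[[-0.5,0.13,2.4,0,0,0,100],[0,0,2.4,0,0,0,100],[0,0,1.6,0,0,0,100],[0,0,0,0,0,0,100]]]' 
python3 -c "from h import *; st();delta(goal(CLOSED-.008*rn,-rn,ry))"
```

```text
time: 10.9
ee_pos: [0.499, -0.1353, 0.072]
tcp_rot: [179.9, 29.7, 65.6]
wrist_force: [0.4, 0.9, -1.0]
opening: 0.085
t10.90 p [ 499.  -135.3   72. ] rpy [179.9  29.7  65.6] F [ 0.4  0.9 -1. ] M [ 0.4  -0.1  -0.02] op 85.0 q [ -1.  11.  -5.  86. -27. 117.]
shift cm [-0.42  0.05  0.92] rotvec [ 0.007 -0.006  0.01 ] | after turn: cm [-0.42  0.06  0.92]
```

```bash
python3 -m pendant '[[[-0.5,0.05,0.9,0.007,-0.006,0.01,100],[0,0,0.2,0,0,0,100]]]' 
python3 -c "from h import *; st();delta(goal(CLOSED-.008*rn,-rn,ry))"
python3 -m pendant '[[[0,0,0,0,0,0,40],[0,0,0,0,0,0,40],[0,0,0,0,0,0,40]]]' 30
python3 -c "from h import *; st();delta(goal(CLOSED-.008*rn,-rn,ry))"
python3 -m pendant '[[[0,0,0,0,0,0,40],[0,0,0,0,0,0,40]]]' 40
python3 -c "from h import *; st();delta(goal(CLOSED-.008*rn,-rn,ry))"
```

```text
time: 11.07
ee_pos: [0.4964, -0.1428, 0.0664]
tcp_rot: [179.9, 30.0, 65.0]
wrist_force: [0.1, 1.0, -0.3]
opening: 0.0851
t11.07 p [ 496.4 -142.8   66.4] rpy [179.9  30.   65. ] F [ 0.1  1.  -0.3] M [ 0.4  -0.17  0.04] op 85.1 q [ -1.  11.  -6.  86. -27. 117.]
shift cm [-0.01 -0.01  0.04] rotvec [ 0.001 -0.     0.   ] | after turn: cm [-0.01 -0.01  0.04]
time: 11.32
ee_pos: [0.498, -0.1416, 0.0685]
tcp_rot: [179.8, 30.0, 65.0]
wrist_force: [-1.0, -1.7, 0.1]
opening: 0.0651
t11.32 p [ 498.  -141.6   68.5] rpy [179.8  30.   65. ] F [-1.  -1.7  0.1] M [ 0.19  0.01 -0.02] op 65.1 q [ -1.  11.  -5.  86. -27. 117.]
shift cm [-0.05 -0.11  0.32] rotvec [ 0.003 -0.001  0.   ] | after turn: cm [-0.05 -0.11  0.32]
time: 11.48
ee_pos: [0.4985, -0.1414, 0.0694]
tcp_rot: [179.8, 29.9, 65.0]
wrist_force: [-0.7, -1.3, -0.5]
opening: 0.0652
t11.48 p [ 498.5 -141.4   69.4] rpy [179.8  29.9  65. ] F [-0.7 -1.3 -0.5] M [ 0.3  -0.07  0.02] op 65.2 q [ -1.  11.  -5.  86. -27. 117.]
shift cm [-0.05 -0.15  0.42] rotvec [ 0.004 -0.001  0.   ] | after turn: cm [-0.05 -0.15  0.42]
```

```bash
python3 -m pendant '[[[0,0,-1,0,0,0,40],[0,0,-3,0,0,0,40],[0,0,-3,0,0,0,40],[0,0,-3,0,0,0,40],[0,0,0,0,0,0,40]]]'
python3 - <<'E'
from h import *
im=bot.camera("wrist"); cv2.imwrite("pics/w9.png",im[:,:,::-1]); st()
delta(goal([.543,.166,.18],[0,0,-1],[1,.024,0]))
E
```

```text
time: 11.9
ee_pos: [0.5189, -0.0933, 0.1608]
tcp_rot: [179.9, 29.9, 64.9]
wrist_force: [1.4, 0.4, 0.5]
opening: 0.0648
t11.95 p [518.3 -94.  158.7] rpy [180.   30.   64.9] F [ 0.9  0.1 -0.6] M [ 0.5  -0.23 -0.02] op 64.8 q [  3.  14.   7.  99. -26. 122.]
shift cm [ 20.24  -8.78 -14.13] rotvec [-0.121  0.514 -0.451] | after turn: cm [25.93  3.09 -2.13]
```

View pics/w9.png

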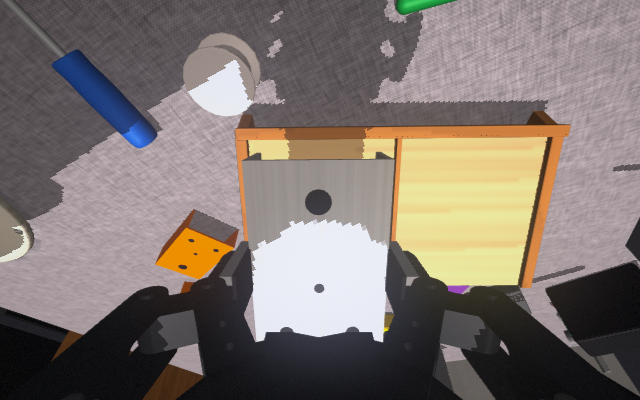

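Run:
```python
from h import *
im=cv2.imread("pics/w9.png")
h1=hole(im,(318,202),14); h2=hole(im,(319,288),7); print(h1,h2)
M=np.r_[HOLES[:2]+[0,0,.015],np.array([[-55,-33,15],[-55,33,15]])/1000]; uv=np.array([h1,h2,(243,160),(393,160)])
def post(x):
    D=np.eye(4); D[:3,:3]=Ro.from_rotvec([0,x[4] if len(x)>4 else 0,x[3]]).as_matrix(); D[:3,3]=x[:3]; return D@np.diag([-1.,1,-1,1])
for x0 in ([0,0,-.01,0],[0,0,-.01,0,0]):
    x,e=fit("wrist",uv,M,x0,np.eye(4),post); print(np.round(x[:3]*1000,1),np.round(np.degrees(x[3:]),1),e)
```

```text
[nan nan] [318.8073278  287.90840254]h.py:41: RuntimeWarning: invalid value encountered in divide
  m=np.clip(np.median(w)*.75-w,0,None); Y,X=np.mgrid[v-r:v+r+1,u-r:u+r+1]; return np.array([(m*X).sum(),(m*Y).sum()])/m.sum()
Traceback (most recent call last):
  File "h.py", line 26, in fit
    s=least_squares(f,x0,x_scale=[.01,.01,.02]+[.02]*(len(x0)-3)); return s.x,np.abs(s.fun).max()
ValueError: Residuals are not finite in the initial point.
```

```bash
python3 - <<'E'
from h import *
M=np.r_[HOLES[:2]+[0,0,.015],np.array([[-55,-33,15],[-55,33,15]])/1000]; uv=np.array([(318.2,202),(318.8,287.9),(243,160),(393,160)])
def post(x):
    D=np.eye(4); D[:3,:3]=Ro.from_rotvec([0,x[4] if len(x)>4 else 0,x[3]]).as_matrix(); D[:3,3]=x[:3]; return D@np.diag([-1.,1,-1,1])
for x0 in ([0,0,-.01,0],[0,0,-.01,0,0]):
    x,e=fit("wrist",uv,M,x0,np.eye(4),post); print(np.round(x[:3]*1000,1),np.round(np.degrees(x[3:]),1),e)
E
python3 -m pendant '[[[0,0,-0.5,-0.02,0.0857,-0.0752,40],[0,0,-0.5,-0.02,0.0857,-0.0752,40],[0,0,-0.5,-0.02,0.0857,-0.0752,40],[0,0,0,-0.02,0.0857,-0.0752,40],[0,0,0,-0.02,0.0857,-0.0752,40]]]' 
python3 -m pendant '[[[0,0,0,-0.02,0.0857,-0.0752,40],[3.7,0.4,0,0,0,0,40],[3.7,0.4,0,0,0,0,40],[3.7,0.4,0,0,0,0,40],[3.7,0.4,0,0,0,0,40]]]' 
python3 -c "from h import *; st();delta(goal([.543,.166,.12],[0,0,-1],[1,.024,0]))"
```

```text
[-2.   0.4 -1.8] [-0.2] 1.3689017029827824
[-2.3  0.4 -2.1] [-0.2 -1.1] 1.2063750660005041
time: 12.37
ee_pos: [0.5222, -0.0839, 0.1686]
tcp_rot: [-179.0, 4.1, 88.4]
wrist_force: [-0.0, -0.2, -0.8]
opening: 0.0647
time: 12.78
ee_pos: [0.5292, 0.0533, 0.1708]
tcp_rot: [179.7, -1.3, 91.9]
wrist_force: [0.3, 0.5, -0.5]
opening: 0.0648
t12.78 p [529.2  53.3 170.8] rpy [179.7  -1.3  91.9] F [ 0.3  0.5 -0.5] M [-0.06 -0.02  0.01] op 64.8 q [ 5.  1. -1. 88.  1. 93.]
shift cm [11.1   1.73  5.34] rotvec [ 0.006 -0.022  0.009] | after turn: cm [11.23  1.65  5.08]
```

```bash
python3 -m pendant '[[[3.7,0.55,0.5,0.006,-0.022,0.009,40],[3.7,0.55,1.0,0,0,0,40],[3.8,0.55,1.5,0,0,0,40],[0,0,2.0,0,0,0,40],[0,0,0,0,0,0,40]]]' 
python3 -c "from h import *; st();delta(goal([.543,.1684,.075],[0,0,-1],[1,.021,0]))"
```

```text
time: 13.2
ee_pos: [0.5414, 0.175, 0.1183]
tcp_rot: [-180.0, 0.0, 91.5]
wrist_force: [-0.4, -0.6, -0.6]
opening: 0.065
t13.20 p [541.4 175.  118.3] rpy [-180.     0.    91.5] F [-0.4 -0.6 -0.6] M [-0.    0.13  0.03] op 65.0 q [ 18.   7.  -0.  83.  -0. 106.]
shift cm [-0.66  0.15  4.33] rotvec [-0.     0.     0.005] | after turn: cm [-0.66  0.15  4.33]
```

```bash
python3 -m pendant '[[[-0.66,0.15,1.5,0,0,0.005,40],[0,0,2,0,0,0,40],[0,0,0.8,0,0,0,40],[0,0,0,0,0,0,40]]]' 
python3 -c "from h import *; st();delta(goal([.543,.1684,.035],[0,0,-1],[1,.021,0]))"
```

```text
time: 13.53
ee_pos: [0.542, 0.1671, 0.0742]
tcp_rot: [-179.9, 0.0, 91.2]
wrist_force: [-0.2, 0.3, 0.0]
opening: 0.0649
t13.53 p [542.  167.1  74.2] rpy [-179.9    0.    91.2] F [-0.2  0.3  0. ] M [-0.    0.03  0.03] op 64.9 q [ 17.   7.  -5.  78.  -0. 106.]
shift cm [0.13 0.11 3.92] rotvec [-0.002  0.001  0.001] | after turn: cm [0.13 0.1  3.92]
```

```bash
python3 -m pendant '[[[0.13,0.1,1,0,0,0,40],[0.05,0,1,0,0,0,40],[0.05,0,1,0,0,0,40],[0,0,0.7,0,0,0,40],[0,0,0,0,0,0,40]]]' 
python3 -c "from h import *; st();delta(goal([.543,.1684,.028],[0,0,-1],[1,.021,0]))"
```

```text
time: 13.95
ee_pos: [0.5444, 0.1681, 0.0371]
tcp_rot: [179.9, -0.0, 91.1]
wrist_force: [-0.8, 0.6, -1.0]
opening: 0.0648
t13.95 p [544.4 168.1  37.1] rpy [179.9  -0.   91.1] F [-0.8  0.6 -1. ] M [-0.04 -0.01  0.08] op 64.8 q [ 17.   8.  -8.  74.  -0. 106.]
shift cm [ 0.03 -0.14  0.91] rotvec [ 0.001 -0.    -0.002] | after turn: cm [ 0.03 -0.14  0.91]
```

```bash
python3 -m pendant '[[[0.03,-0.1,0.3,0,0,0,40],[0,0,0.3,0,0,0,40]]]' 
python3 -m pendant '[[[0,0,0.25,0,0,0,40]]]' 
python3 -m pendant '[[[0,0,0.25,0,0,0,40]]]' 
python3 -m pendant '[[[0,0,0.25,0,0,0,40]]]'
```

```text
time: 14.12
ee_pos: [0.5435, 0.1685, 0.0311]
tcp_rot: [179.9, -0.0, 91.1]
wrist_force: [-0.7, -0.1, -0.6]
opening: 0.0647
time: 14.2
ee_pos: [0.5436, 0.1686, 0.0286]
tcp_rot: [179.9, -0.0, 91.1]
wrist_force: [0.5, 0.5, -1.1]
opening: 0.0645
time: 14.28
ee_pos: [0.5437, 0.1686, 0.0261]
tcp_rot: [179.9, -0.0, 91.1]
wrist_force: [0.6, -0.0, -0.8]
opening: 0.0649
time: 14.37
ee_pos: [0.5439, 0.1687, 0.0254]
tcp_rot: [179.8, -0.0, 91.1]
wrist_force: [-11.7, -5.4, 34.3]
opening: 0.0652
```

```bash
python3 -m pendant '[[[0,0,-0.1,0,0,0,40],[0,0,0,0,0,0,88],[0,0,0,0,0,0,88],[0,0,0,0,0,0,88]]]' 
python3 -c "from h import *; st()"
python3 -m pendant '[[[0,0,-1,0,0,0,88],[0,0,-2.5,0,0,0,88],[0,0,-4,0,0,0,88],[0,0,-3,0,0,0,88],[0,0,0,0,0,0,88]]]'
python3 - <<'E'
from h import *
T=tool();np.save("T10.npy",T)
im=bot.camera("wrist"); cv2.imwrite("pics/w10.png",im[:,:,::-1]); st()
E
```

```text
time: 14.7
ee_pos: [0.5447, 0.1691, 0.0281]
tcp_rot: [179.7, -0.1, 91.1]
wrist_force: [-0.5, 0.3, -0.4]
opening: 0.0751
t14.70 p [544.7 169.1  28.1] rpy [ 1.797e+02 -1.000e-01  9.110e+01] F [-0.5  0.3 -0.4] M [ 0.01 -0.04 -0.02] op 75.1 q [ 17.   8.  -9.  73.  -0. 106.]
time: 15.12
ee_pos: [0.542, 0.1683, 0.1363]
tcp_rot: [180.0, 0.0, 91.1]
wrist_force: [1.0, -0.2, 0.2]
opening: 0.0754
t15.17 p [541.7 168.2 134.2] rpy [-179.9    0.    91.1] F [0.5 1.6 1. ] M [-0.01 -0.04 -0.03] op 75.1 q [ 17.   7.   1.  85.  -0. 106.]
```

View pics/w10.png

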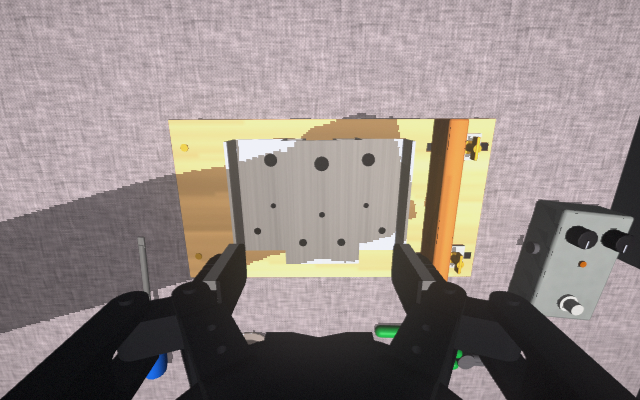

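```bash
sed -i 's/def lie(im,uvs,z,T,rs=(8,5,5,5)):/def lie(im,uvs,z,T,rs=(8,5,5,5),idx=(0,1,2,3)):/; s/A=HOLES\[:,:2\]; B=/A=HOLES[list(idx),:2]; B=/' h.py
python3 - <<'E'
from h import *
T=np.load("T10.npy"); im=cv2.imread("pics/w10.png")
s=lie(im,[(270.5,160),(273,206),(257,231)],.0145,T,idx=(0,1,2)); f=lie(im,[(368.5,159.5),(366,205.5),(382,231)],.0145,T,idx=(0,1,3))
h=lie(im,[(321.5,163.5),(322,214),(303,242),(341,242)],.0445,T)
xb=np.array([.026,-1])
for n,o in(("second",s),("first",f),("hung",h)): print(n,"along x_b mm",np.round(np.array(o[:2])@xb*1000,1))
for uv in [(435,125),(428,200),(421,270)]: print("fence base?",np.round(onz("wrist",uv,.012,T)*1000,1))
E
```

```text
centre X 498.6 Y 165.8 yaw 1.96 res [0.1 0.1 0. ]
centre X 588.0 Y 167.8 yaw 0.79 res [0.2 0.1 0.1]
centre X nan Y nan yaw nan res [nan nan nan nan]
second along x_b mm -152.8
first along x_b mm -152.5
hung along x_b mm nan
fence base? [646.2 234.6  12. ]
fence base? [648.6 164.5  12. ]
fence base? [650.7  88.7  12. ]h.py:41: RuntimeWarning: invalid value encountered in divide
  m=np.clip(np.median(w)*.75-w,0,None); Y,X=np.mgrid[v-r:v+r+1,u-r:u+r+1]; return np.array([(m*X).sum(),(m*Y).sum()])/m.sum()
```

Run:
```python
from h import *
T=np.load("T10.npy"); im=cv2.imread("pics/w10.png")
h=lie(im,[(321.5,163.5),(322,214),(303,242),(341,242)],.0445,T,rs=(12,6,6,6))
print("hung along x_b", np.array(h[:2])@[.026,-1]*1000)
st(); delta(goal([.536,.167,.034],[0,0,-1],[1,.026,0]))
```

```text
centre X 545.1 Y 167.7 yaw 1.61 res [0.2 0.1 0.2 0.2]
hung along x_b -153.54928459784378
t15.17 p [541.7 168.2 134.2] rpy [-179.9    0.    91.1] F [0.5 1.6 1. ] M [-0.01 -0.04 -0.03] op 75.1 q [ 17.   7.   1.  85.  -0. 106.]
shift cm [-0.1  -0.56 10.02] rotvec [-0.001  0.    -0.007] | after turn: cm [-0.1  -0.57 10.02]
```

```bash
python3 -m pendant '[[[-0.1,-2.6,0,0,0,-0.008,0],[-0.1,-2.6,0,0,0,0,0],[0,0,0,0,0,0,0],[0,0,0,0,0,0,0],[0,0,2,0,0,0,0]]]' 40
python3 -m pendant '[[[0,0,2,0,0,0,0],[0,0,2,0,0,0,0],[0,0,0,0,0,0,0]]]' 
python3 -c "from h import *; st();delta(goal([.490,.1665,.055],[0,0,-1],[1,.028,0]))"
```

```text
time: 15.58
ee_pos: [0.4894, 0.1651, 0.1146]
tcp_rot: [179.9, -0.0, 91.6]
wrist_force: [1.4, -0.3, 0.3]
opening: 0.0143
time: 15.83
ee_pos: [0.4893, 0.1647, 0.0693]
tcp_rot: [-179.9, 0.1, 91.6]
wrist_force: [0.0, 0.2, -1.1]
opening: 0.0001
t15.83 p [489.3 164.7  69.3] rpy [-1.799e+02  1.000e-01  9.160e+01] F [ 0.   0.2 -1.1] M [-0.05  0.01  0.04] op 0.1 q [ 19.   0. -13.  77.  -0. 107.]
shift cm [0.18 0.08 1.43] rotvec [-0.002  0.001 -0.001] | after turn: cm [0.17 0.07 1.43]
```

```bash
python3 -m pendant '[[[0.2,0.05,1,0,0,0,0],[0.05,0,1.5,0,0,0,0],[0,0,1.5,0,0,0,0]]]' 
python3 -m pendant '[[[0,0,0.5,0,0,0,0],[0,0,0,0,0,0,0]]]' 
python3 -c "from h import *; st();delta(goal([.492,.1665,.023],[0,0,-1],[1,.028,0]))"
```

```text
time: 16.08
ee_pos: [0.4924, 0.168, 0.0304]
tcp_rot: [179.9, -0.0, 91.5]
wrist_force: [-0.2, 0.3, -0.1]
opening: 0.0005
time: 16.25
ee_pos: [0.4919, 0.1679, 0.0228]
tcp_rot: [-179.9, 0.0, 91.5]
wrist_force: [-0.1, -0.6, 0.4]
opening: 0.0
t16.25 p [491.9 167.9  22.8] rpy [-179.9    0.    91.5] F [-0.1 -0.6  0.4] M [-0.05 -0.05 -0.03] op 0.0 q [ 19.   2. -16.  72.  -0. 107.]
shift cm [-0.14  0.01 -0.02] rotvec [-0.001  0.001 -0.001] | after turn: cm [-0.14  0.01 -0.02]
```

```bash
python3 -m pendant '[[[-0.1,0.4,0,0,0,0,0],[0,0.4,0,0,0,0,0],[0,0.4,0,0,0,0,0],[0,0.4,0,0,0,0,0]]]' 
python3 -m pendant '[[[0,0.4,0,0,0,0,0],[0,0.4,0,0,0,0,0],[0,0.4,0,0,0,0,0]]]' 
python3 -c "from h import *; st();delta(goal([.560,.168,.023],[0,0,-1],[1,.028,0]))"
```

```text
time: 16.58
ee_pos: [0.5103, 0.1678, 0.0255]
tcp_rot: [179.9, 0.0, 91.5]
wrist_force: [-0.0, -0.2, -0.2]
opening: 0.0
time: 16.83
ee_pos: [0.5245, 0.1683, 0.0268]
tcp_rot: [179.9, -0.0, 91.5]
wrist_force: [-0.9, -0.8, -0.8]
opening: 0.0002
t16.83 p [524.5 168.3  26.8] rpy [179.9  -0.   91.5] F [-0.9 -0.8 -0.8] M [ 0.01  0.16 -0.01] op 0.2 q [ 18.   6. -11.  72.  -0. 106.]
shift cm [-0.13  3.55  0.38] rotvec [ 0.003 -0.001 -0.001] | after turn: cm [-0.13  3.55  0.38]
```

```bash
python3 -m pendant '[[[0,0.35,0.1,0,0,0,0],[-0.05,0.35,0.2,0,0,0,0],[-0.05,0.35,0.2,0,0,0,0]]]' 
python3 -m pendant '[[[0,0.35,0.1,0,0,0,0],[0,0.35,0.1,0,0,0,0]]]' 
python3 -m pendant '[[[0,0.3,0.1,0,0,0,0],[0,0.3,0.05,0,0,0,0]]]' 
python3 -c "from h import *; st();delta(goal([.560,.168,.023],[0,0,-1],[1,.028,0]))"
```

```text
time: 17.08
ee_pos: [0.5366, 0.1678, 0.0221]
tcp_rot: [179.8, -0.1, 91.5]
wrist_force: [-2.8, 0.5, 1.2]
opening: 0.0
time: 17.25
ee_pos: [0.5439, 0.1678, 0.0195]
tcp_rot: [179.9, -0.0, 91.5]
wrist_force: [-2.2, -0.2, 1.1]
opening: -0.0001
time: 17.42
ee_pos: [0.5504, 0.1679, 0.0175]
tcp_rot: [179.9, -0.0, 91.5]
wrist_force: [-1.3, -0.0, 1.5]
opening: -0.0001
t17.42 p [550.4 167.9  17.5] rpy [179.9  -0.   91.5] F [-1.3 -0.   1.5] M [-0.02  0.35 -0.02] op -0.1 q [ 17.  10.  -8.  72.   0. 105.]
shift cm [-0.01  0.96 -0.55] rotvec [ 0.001 -0.001 -0.001] | after turn: cm [-0.02  0.96 -0.55]
```

```bash
python3 -m pendant '[[[0,0.2,-0.25,0,0,0,0],[0,0.2,-0.1,0,0,0,0]]]' 
python3 -m pendant '[[[0,0.2,0,0,0,0,0]]]' 
python3 -m pendant '[[[0,0.2,0,0,0,0,0]]]' 
python3 -c "from h import *; st()"
```

```text
time: 17.58
ee_pos: [0.5547, 0.1679, 0.0205]
tcp_rot: [180.0, -0.0, 91.5]
wrist_force: [-1.2, 0.6, -0.4]
opening: -0.0002
time: 17.67
ee_pos: [0.557, 0.168, 0.0206]
tcp_rot: [180.0, -0.0, 91.5]
wrist_force: [-0.9, 0.4, -0.4]
opening: -0.0003
time: 17.75
ee_pos: [0.5592, 0.168, 0.0207]
tcp_rot: [180.0, -0.0, 91.5]
wrist_force: [-1.3, 0.3, -0.9]
opening: -0.0002
t17.75 p [559.2 168.   20.7] rpy [180.   -0.   91.5] F [-1.3  0.3 -0.9] M [0.   0.24 0.01] op -0.2 q [ 17.  11.  -7.  72.   0. 105.]
```

```bash
python3 -m pendant '[[[0,0.15,0,0,0,0,0]]]' 
python3 -m pendant '[[[0,0.15,0,0,0,0,0]]]' 
python3 -m pendant '[[[0,0.15,0,0,0,0,0]]]' 
python3 -m pendant '[[[0,0.15,0,0,0,0,0]]]' 
python3 -c "from h import *; st()"
```

```text
time: 17.83
ee_pos: [0.5598, 0.168, 0.0206]
tcp_rot: [-179.9, -0.0, 91.5]
wrist_force: [-15.1, -0.2, 8.0]
opening: 0.0004
time: 17.92
ee_pos: [0.5597, 0.168, 0.0207]
tcp_rot: [-179.7, -0.0, 91.6]
wrist_force: [-13.9, -0.5, 8.5]
opening: 0.0003
time: 18.0
ee_pos: [0.5595, 0.168, 0.0207]
tcp_rot: [-179.5, -0.0, 91.6]
wrist_force: [-10.9, -0.4, 5.2]
opening: -0.0001
time: 18.08
ee_pos: [0.5595, 0.168, 0.0208]
tcp_rot: [-179.3, -0.0, 91.6]
wrist_force: [-9.7, -1.5, 5.7]
opening: -0.0001
t18.08 p [559.5 168.   20.8] rpy [-179.3   -0.    91.6] F [-9.7 -1.5  5.7] M [-0.1   1.93 -0.03] op -0.1 q [ 17.  11.  -6.  73.   0. 105.]
```

```bash
python3 -m pendant '[[[0,-0.4,0,0,0,0,0],[0,-0.8,0,0.01,0,0,0],[0,0,-1,0,0,0,0],[0,0,-3,0,0,0,0],[0,0,-4,0,0,0,0]]]' 
python3 -m pendant '[[[0,-0.5,-4,0,0,0,0],[0,0,-1,0,0,0,0],[0,0,0,0,0,0,0]]]'
python3 - <<'E'
from h import *
T=tool();np.save("T11.npy",T)
im=bot.camera("wrist"); cv2.imwrite("pics/w11.png",im[:,:,::-1]); st()
cv2.imwrite("pics/w11c.png",cv2.resize(im[90:300,150:510,::-1],(800,467),interpolation=cv2.INTER_CUBIC))
E
```

```text
time: 18.5
ee_pos: [0.5445, 0.1665, 0.0962]
tcp_rot: [-178.0, 0.2, 91.6]
wrist_force: [0.9, 0.7, 0.2]
opening: 0.0002
time: 18.75
ee_pos: [0.5436, 0.1672, 0.1588]
tcp_rot: [-178.7, 0.0, 91.6]
wrist_force: [0.5, 0.6, -0.9]
opening: 0.0002
t18.80 p [543.7 167.2 158.4] rpy [-178.7    0.    91.6] F [-0.1  0.6  1.4] M [-0.01  0.01  0.03] op 0.2 q [ 17.   8.   5.  89.   0. 105.]
```

View pics/w11c.png

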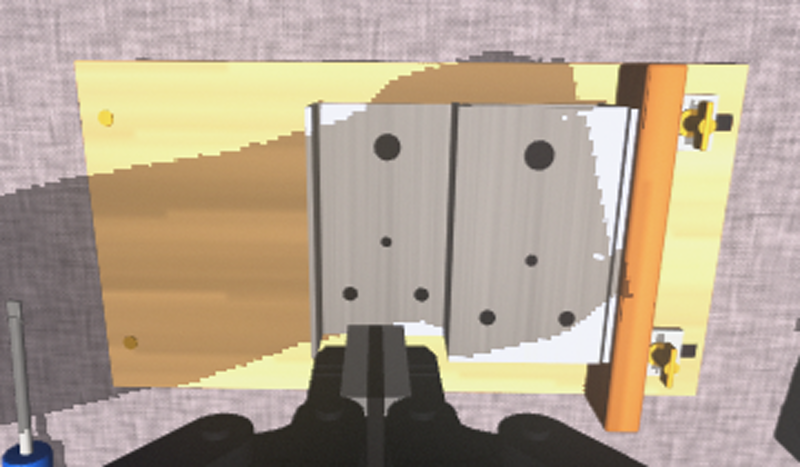

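Run:
```python
from h import *
T=np.load("T11.npy"); im=cv2.imread("pics/w11.png")
s=lie(im,[(324.2,156.2),(323.7,198.9),(307.5,222.3),(339.5,222.8)],.0145,T,rs=(11,5,5,5)); h=lie(im,[(392.6,159.8),(389,207),(369.2,232.7),(405.2,233.6)],.0445,T,rs=(12,6,6,6))
th=(s[2]+h[2])/2; xb=np.array([np.sin(th),-np.cos(th)]); yb=np.array([np.cos(th),np.sin(th)]); d=np.array(h[:2])-np.array(s[:2])
print("hung-second along x %.1f along y %.1f mm (want 0, 61)"%(d@xb*1000,d@yb*1000))
for n,uv,z in [("fence top a",(441.6,119),.047),("fence top b",(423.6,283.5),.047),("first far edge top end",(437,138.6),.042),("first bottom end",(427,252.5),.042)]: print(n,np.round(onz("wrist",uv,z,T)*1000,1))
print("expected fence from nest X",round((h[0]+.038/np.cos(th))*1000,1))
# scanline through image rows: flange gap to fence
g=cv2.cvtColor(im,cv2.COLOR_BGR2GRAY)
for v in (150,190,230): print(v,g[v,422:446].tolist())
```

```text
centre X 546.0 Y 166.3 yaw 1.28 res [0.3 0.2 0.2 0.2]
centre X 607.0 Y 168.7 yaw 1.31 res [0.3 0.1 0.2 0.2]
hung-second along x -1.0 along y 61.0 mm (want 0, 61)
fence top a [643.7 239.6  47. ]
fence top b [648.8  81.9  47. ]
first far edge top end [644. 223.  42.]
first bottom end [649.7 113.4  42. ]
expected fence from nest X 645.0
150 [243, 243, 243, 243, 243, 243, 243, 242, 239, 134, 102, 237, 243, 221, 105, 90, 136, 159, 172, 176, 179, 182, 183, 184]
190 [178, 221, 241, 243, 200, 107, 195, 241, 239, 123, 77, 128, 156, 172, 174, 173, 174, 176, 181, 185, 190, 191, 189, 189]
230 [137, 111, 237, 243, 173, 90, 114, 104, 165, 170, 173, 173, 176, 179, 185, 188, 188, 188, 186, 187, 182, 178, 176, 223]
```

```bash
python3 -m pendant '[[[0,0,-2,0,0,0,0],[0,0,0,0,0,0,0]]]'; python3 -c "
from h import *
st(); print(bot.job_done())"
```

```text
time: 18.97
ee_pos: [0.5439, 0.1672, 0.1777]
tcp_rot: [-178.7, 0.0, 91.6]
wrist_force: [1.3, 0.7, 1.6]
opening: 0.0002
t18.97 p [543.9 167.2 177.7] rpy [-178.7    0.    91.6] F [1.3 0.7 1.6] M [ 0.03 -0.03  0.03] op 0.2 q [ 17.   8.   8.  91.   0. 105.]
the job is handed in; nothing more can be done
None
```

I nested the three shells against the fence and handed the job in at about 19 s of robot time, with no report of the result. I laid the far-bay shell hollow up beside the first and hung the near-bay shell hollow down over the two neighbouring flanges. Then I pushed the hung shell with closed fingers until the force rose from about 1–2 N to 15 N at a hard stop. The highest wrist force I read was about 36 N, when I set the hung shell down, and I lifted the arm clear before handing in.

What the last picture showed:
- **Hook:** the hung shell is 61.0 mm from the second, where 61 is tight.
- **Ends:** the second and hung shells are level to 1.0 mm. The first shell's holes are hidden under the hung shell. Its ends, read from its far flange, came out within about 1 mm of the others.
- **Squareness:** the nest measured 1.3° of yaw and the fence 1.6–1.85° in different pictures. These disagree by up to about half a degree, which is roughly the error of that measurement. The gap between the first shell and the fence looked even along the two picture rows where it showed clearly.

I did not check the bench items again at the end. The arm's path stayed clear of them.

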